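Dress the V-blocks, then seat the wheel axle and hold it down for the gauge

TASK

The wheel axle is to be checked for bend on the V-block bench. First take the dressing stone by its wooden grip and, pressing lightly (some 5 N besides its weight), draw it nose down along the vees in one stroke without lifting, starting over the right-hand block and ending over the left-hand block by the gauge, and stand or lay it back on the chest top. Then lay the axle in both vees, threaded end over the gauge's plunger, with its hexagon head slid up against the outer face of the right-hand block, and finish while still holding it pressed down firmly there (a push of about 15 N), so that it bears on both flanks of both vees while the gauge is read; leave the loose tape, brake pad and nuts alone.

Things in the scene. Friction and masses are not known exactly. Their poses are not given: they have to be found in the camera images.
- axle_bench: Fixed bench: dark steel base 60 x 204 x 12 mm with two upright steel V-blocks and, at its left end, a small dial gauge. Origin on the chest top, midway between the blocks. y runs along both vees, from the right-hand block (-y) to the gauge (+y); x across, away from the robot; z up. The blocks span y = -70 to -30 and +30 to +70 mm; the 60 mm gap between them is open down to the base.
- vee_mid (a point): Point 69 mm above the chest top, midway between the two V-blocks, on the line where the centre of the 20 mm axle lies when it rests on all four flanks. Axes as axle_bench (y along the vees towards the gauge).
- vee_right_near: Robot-side flank of the right-hand V-block (the one away from the gauge). Origin on the chest top under the block's middle, 50 mm from axle_bench's origin towards -y. Block: 50 mm wide (x), 40 mm long (y), top 69.9 mm above the chest top. Vee: 90 degrees, open upwards, flanks at 45 degrees, mouth 30 mm wide, flanks would meet 54.9 mm above the chest top.
- vee_right_far: Flank of the right-hand V-block on the side away from the robot; same origin and sizes.
- vee_left_near: Robot-side flank of the left-hand V-block (next to the gauge), sizes as the right-hand one; origin on the chest top under this block's middle, 50 mm from axle_bench's origin towards +y.
- vee_left_far: Flank of the left-hand V-block on the side away from the robot; same origin.
- gauge_plunger (a joint): How far the gauge's plunger is pressed down, m: 0 free, 0.0035 under a seated axle, stop at 0.006. The plunger points up, 100 mm from vee_mid towards +y on the vees' centre plane; its ball tip is 62.5 mm above the chest top when free. Spring 0.75 N plus 250 N/m. The needle turns with it.
- axle_grip (a point): The place to grip the bare steel wheel axle (0.28 to 0.44 kg): on its centre line, 70 mm from its head's underside; lies at vee_mid when home. y runs from the hexagon head to the thread; roll about y is of no account. Shank 20 mm in diameter, y = -70 to +115 mm; head 24 mm across flats, 12 mm thick; thread 13.6 mm, to +133. It lies on the chest top, head right, this point 11 mm up; balance point at y = +18.
- axle_head (a point): Centre of the underside of the axle's head (70 mm from axle_grip towards -y); axes as axle_grip.
- stone_mid (a point): Centre, half-way up, of the dressing stone (46 mm high, 0.2 kg): grey abrasive bar 80 mm long (y), 30 mm wide (x), with a wooden grip on top 22 mm wide (x), 74 mm long (y), flat-sided from 16 to 40 mm above the underside. Below, a 90 degree nose ending in a flat 12 mm wide, on which it stands (this point 23 mm up). Resting in the vees this point is 14.9 mm above vee_mid. y along it, z up.
- tape_roll: bystander: roll of masking tape lying flat, 100 mm across, 25 mm high, near the right edge; origin under its centre
- old_pad: bystander: worn brake pad lying flat, 48 x 108 x 12 mm, near the front left corner; origin under its centre
- nut_a: bystander: loose hexagon nut, 22 mm across, 10 mm high, near the front right; origin under its centre
- nut_b: bystander: second such nut, nearer the corner
Mind the look-alikes: they are no part of the job. There is more than one size of the part that bears stone_mid; the job needs the larger.

How it is judged:
By the outcome, as a careful person would: the job done as asked, in the order asked, and still so for the second after the job is handed in, while the arm keeps its last pose, push and grip.
It also fails if it takes over 72 s, if anything falls off the work surface, if the arm or the gripper's body presses on something with over 40 N, if the wrist force passes 120 N, or if a joint passes its speed limit or range.

ROBOT

A 6-joint arm with a two-finger parallel gripper is mounted at the origin on a cart in front of the work surface, level with it; the furniture and walls round the work are solid. World frame = base frame: x ahead of the robot, y to its left, z up, the work surface at z = 0. Lengths are in mm, angles in rad, forces in N, time in s.
With the tool pointing down it reaches from about 325 to 850 mm from the base axis. Payload 4.4 kg.
Tool frame: the origin (TCP) lies midway between the tips of the shut fingers; the grasp point (between the pads) lies 19 mm behind it (arm.grasp_offset is the distance from the TCP to the grasp point, in mm); z points along the fingers, y is the line along which they close (so a half turn about z gives the same grasp; the last joint's range is limited). The gripper opens to 94 mm and grips with 3 to 60 N. Pads are 16 mm wide; open, the fingers measure 119 mm over their backs; the gripper's body (75 mm by 177 mm) begins 78 mm behind the grasp point.
Start: joints at [-1.442, 0.207, 1.542, -0, 1.393, -0.15], TCP at [158.781, -552.644, 205.447] pointing down, gripper open.
Joint ranges: [-2.73, 2.73], [-0.86, 2.22], [0.23, 2.46], [-1.11, 4.25], [0.08, 2.63], [-2.82, 2.82]. Speed limits (rad/s): [2.79, 2.79, 3.14, 3.14, 3.14, 3.14].

INTERFACE

Orientations are given as a unit quaternion [x, y, z, w].
In Python, from cell import arm, vision, sign_off gives the robot as it stands.
- The arm moves only by the tool arm_command, never from a script. Its argument "targets" is a list that holds one entry, the list of rows, each a list of 7 numbers: the turn, a rotation vector about the tool's x, y, z scaled (see below), then the shift along the tool's x, y, z scaled (see below), then the closure, from 0 (fully open) to 1 (shut). In form: [[[ax, ay, az, x, y, z, claw], ...]]. A call has 1 to 10 rows; each row is the pose to reach, as a shift and turn from the pose commanded when the call began, along the tool's axes at that moment; what a row does not reach only later rows make up. The controller multiplies each number of a shift by 200 mm and each number of a turn by 90 degrees. A row lasts 1/12 s, in which the tool goes at most 41.7 mm and 7.16 degrees, less where a joint would pass 70% of its speed; a pose out of reach is approached as far as the arm can. A call with a number of a shift or a turn outside -1 to 1 is refused whole. A call with a gripper value outside its range is refused whole. The fingers move at their own pace and stop on an object; the grip force is fixed at half the most. Time passes only in rows, so rows that repeat a pose let the fingers close. It gives the time, the measured TCP pose, the force, the opening and the grip force at its end, in the units of the state.
- arm.get_state(): the state, without advancing time (a new reading comes with each control period).
- vision.get_image(name): name is "scene" or "top"; returns the picture (420x560x3 uint8, red, green, blue); there is no depth.
- vision.camera_model(name): a dict with "K" (3x3 intrinsics, pixels), "k1" (the pictures are not rectified: a ray, as slopes to the right and down, at radius r is drawn at 1 + k1 r^2 times it, then the intrinsics apply), "R" (3x3) and "t" (3): a world point X has camera coordinates R X + t. Camera axes: x right, y down, z forward; pixel columns grow to the right and rows downward; lengths in mm; the calibration is good to about 2 mm. A picture is of the moment at which its call begins. camera_model takes no time and is no camera call.
- sign_off(): hands the job in; it is judged then, once.
The state is a dict: "clock": time; "joints": joint angles; "qvel": joint speeds; "joint_torque": joint torques, N m; "position": TCP position; "tcp_rot": TCP orientation; "force": force on the tool from outside, world axes, zero at the start; "ft_torque": the same for the moment, N m; "opening": finger opening in mm; "grasp_force": force on a finger pad.
Only numpy, scipy, OpenCV 4.12 (cv2) and the standard library are available. Lean on these libraries where they do the work, as an engineer would, in place of code of your own. Each camera call takes 0.05 s, during which the arm holds its last target. There are 200 camera calls.

## Working session

There is one attempt and no reset: what is moved stays moved. The work goes in short steps, Python scripts to look and compute and a tool call to move; the robot and the scene stay as the last step left them, time stands still between calls to the robot, and variables do not carry over. Pictures are saved under pics/ and viewed, at most 10 in all, crops included, and the job is handed in when it is done.

Besides the shell and the picture viewer there is one more tool, called by a JSON object that holds its "fn" and its "kwargs". arm_command: Moves the arm, as the interface text tells. Shifts and turns lie within -1 to 1; 1 stands for 200 mm of shift or 90 degrees of turn. Its arguments: {"type":"object","properties":{"targets":{"type":"array"}},"required":["targets"]}

```bash
mkdir -p pics
python3 - <<'E'
from cell import arm, vision
import cv2
for n in("top","scene"):
    im=vision.get_image(n); cv2.imwrite(f"pics/{n}0.png",im[:,:,::-1]); m=vision.camera_model(n); print(n,m)
print(arm.get_state())
E
```

```text
top {'K': array([[544.31936594,   0.        , 284.7192734 ],
       [  0.        , 544.31936594, 211.12368573],
       [  0.        ,   0.        ,   1.        ]]), 'k1': 0.06580712122448298, 'R': array([[ 0.02349091, -0.99971083,  0.00514156],
       [-0.99079145, -0.02396668, -0.13325879],
       [ 0.13334348, -0.00196384, -0.99106794]]), 't': array([ -11.48224864,  497.72878051, 1153.59028663])}
scene {'K': array([[452.60143097,   0.        , 274.65194024],
       [  0.        , 452.60143097, 206.91205819],
       [  0.        ,   0.        ,   1.        ]]), 'k1': -0.15233165257386208, 'R': array([[-0.78567468, -0.61833471, -0.01942905],
       [-0.37105073,  0.49613313, -0.78496705],
       [ 0.49501177, -0.60951958, -0.61923278]]), 't': array([369.29785017, 217.23797901, 820.43529689])}
{'clock': 0.1, 'joints': array([-1.44145679e+00,  2.07331176e-01,  1.54276493e+00,  2.82803798e-05,
        1.39351904e+00, -1.50498209e-01]), 'qvel': array([-0.00029844, -0.00089852, -0.0042466 ,  0.00172061, -0.00068406,
       -0.00177075]), 'joint_torque': array([ 1.49768034e-04, -3.71864498e+01, -2.82292342e+01,  7.01110368e-02,
        3.11482628e-02, -4.59579519e-05]), 'position': array([ 158.72111311, -551.91716247,  204.43087689]), 'tcp_rot': array([ 9.90227157e-01,  1.39460226e-01,  2.46133934e-05, -1.01104324e-03]), 'force': array([-0.5567545 ,  0.16098959,  0.3775863 ]), 'ft_torque': array([ 0.02325099, -0.01018417, -0.01800381]), 'grasp_force': 0.0, 'opening': 94.01039495979072}
```

View pics/top0.png

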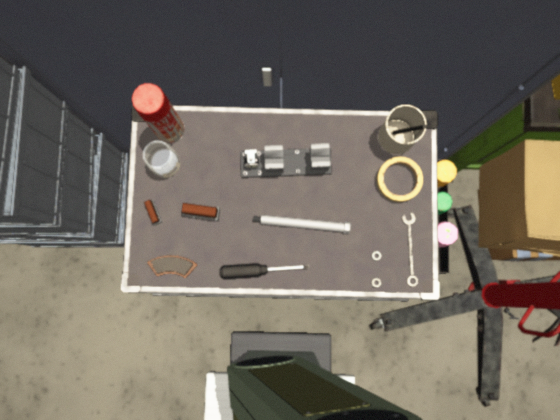

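View pics/scene0.png

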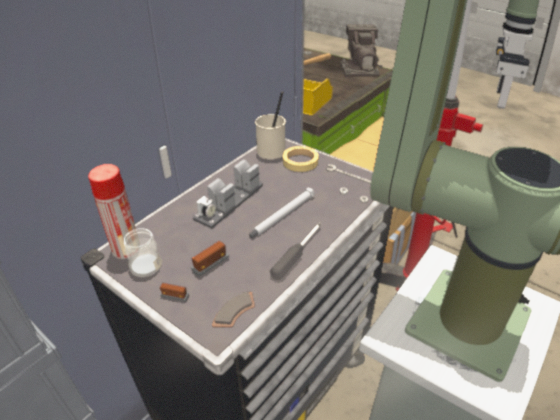

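Top picture: bench at about (286,162), gauge at (251,160), axle (255,219)–(349,228) with its head on the right. There are two candidate stones: the larger at (200,211) and the smaller at (151,211). The larger fits the description (80 x 30 mm); I'll confirm it in an enlarged crop.

```bash
cat > h.py <<'E'
import numpy as np, cv2
from cell import arm, vision
def px2w(n,uv,z):
    m=vision.camera_model(n);K=m['K']
    d=(np.array(uv,float)-[K[0,2],K[1,2]])/K[0,0]
    s=d.copy()
    for _ in range(20): s=d/(1+m['k1']*(s@s))
    R=m['R'];c=-R.T@m['t'];r=R.T@np.array([*s,1])
    return c+r*(z-c[2])/r[2]
def w2px(n,X):
    m=vision.camera_model(n);K=m['K'];p=m['R']@np.array(X,float)+m['t'];s=p[:2]/p[2]
    return s*(1+m['k1']*(s@s))*K[0,0]+[K[0,2],K[1,2]]
E
python3 - <<'E'
from h import *
im=cv2.imread("pics/top0.png")
c=im[135:240,140:360]
c=cv2.resize(c,None,fx=3.6,fy=3.6,interpolation=cv2.INTER_CUBIC)
cv2.imwrite("pics/crop1.png",c)
for n,u,z in [("stoneL",(199,210),46),("stoneS",(151,211),30),("axhead",(345,227),10),("axend",(256,219),10),("bR",(320,150),70),("bL",(274,152),70)]:
    print(n,px2w("top",u,z).round(1))
E
```

```text
stoneL [494.1 184.9  46. ]
stoneS [491.5 291.2  30. ]
axhead [ 468.8 -134.    10. ]
axend [481.8  63.6  10. ]
bR [626.9 -72.   70. ]
bL [620.1  26.4  70. ]
```

View pics/crop1.png

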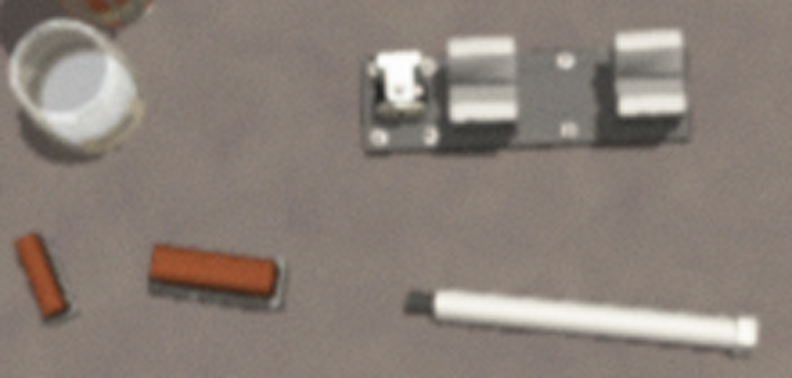

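The crop confirms it: the larger stone, with its wooden grip, is at crop (150–285, 245–305). The axle's shank runs from (436,304) to the head underside at (738,330). The block tops are clear.

```bash
cat >> h.py <<'E'
def c2w(n,c,z,o=(140,135),f=3.6): return px2w(n,(np.array(c,float)+.5)/f-.5+np.array(o),z)
E
python3 - <<'E'
from h import *
def show(n,pts,z):
    W=np.array([c2w("top",p,z) for p in pts]); print(n,W[:,:2].round(1).tolist(),"mean",W.mean(0)[:2].round(1)); return W
show("grip",[(153,246),(277,262),(275,294),(150,280)],46)
L=show("L",[(448,40),(515,38),(516,119),(449,122)],69.9)
R=show("R",[(615,34),(682,30),(685,112),(617,115)],69.9)
d=L.mean(0)-R.mean(0);print("bench yaw",np.degrees(np.arctan2(-d[0],d[1])),np.hypot(*d[:2]),((L+R)/2).mean(0))
A=show("axle",[(436,304),(738,330),(758,331),(405,302)],11)
d=A[0]-A[1];print("axle yaw",np.degrees(np.arctan2(-d[0],d[1])),np.hypot(*d[:2]), A[1]+d/np.hypot(*d[:2])*70)
im=cv2.imread("pics/scene0.png")
c=cv2.resize(im[160:280,180:330],None,fx=5,fy=5,interpolation=cv2.INTER_CUBIC)
# overlay model check: bench block tops
def draw(P,col):
    q=[(w2px("scene",p)-[180,160]+.5)*5-.5 for p in P]; cv2.polylines(c,[np.int32(q)],True,col,1)
draw(L,(0,255,0));draw(R,(0,255,0))
draw([c2w("top",p,46) for p in [(153,246),(277,262),(275,294),(150,280)]],(255,255,0))
draw([A[0],A[1]],(0,0,255))
cv2.imwrite("pics/crop2.png",c)
E
```

```text
grip [[508.5, 221.8], [500.7, 147.4], [481.3, 147.8], [488.0, 222.5]] mean [494.6 184.9]
L [[633.3, 48.0], [635.5, 8.2], [586.4, 6.4], [583.6, 46.0]] mean [609.7  27.2]
R [[639.4, -51.4], [642.8, -91.3], [593.0, -93.7], [590.2, -53.5]] mean [616.4 -72.5]
bench yaw 3.8396543846847795 99.84615892255435 [613.03993349 -22.66017017  69.9       ]
axle [[481.8, 53.0], [470.2, -133.0], [469.9, -145.3], [482.6, 72.2]] mean [476.1 -38.3]
axle yaw -3.5676688201926665 186.4302969146326 [474.53797762 -63.16200586  11.        ]
```

View pics/crop2.png

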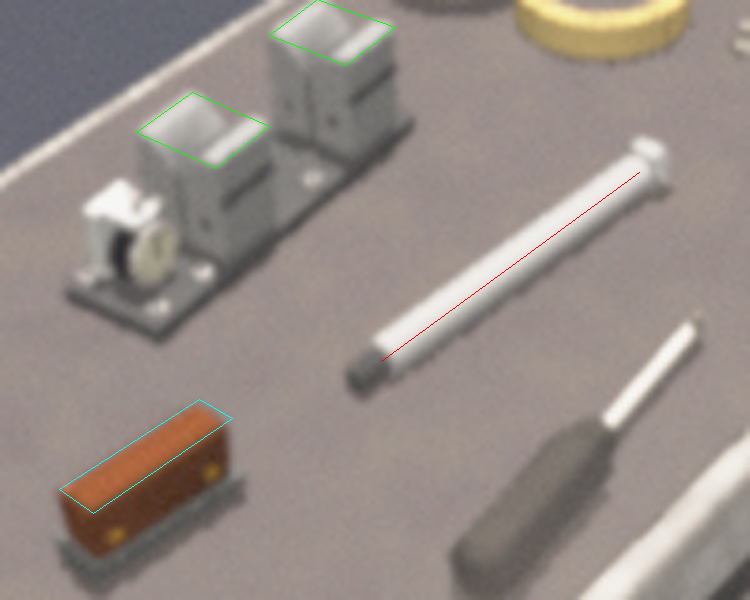

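Both cameras agree to within 1–2 mm. Next I go to above the stone, with the tool's x axis along the stone.

{"fn": "arm_command", "kwargs": {"targets": [[[0,0,-0.25,0.28,-0.33,0,0.3],[0,0,-0.5,0.56,-0.66,0,0.3],[0,0,-0.76,0.85,-0.99,0,0.3],[0,0,-0.76,0.85,-0.99,0,0.3],[0,0,-0.76,0.85,-0.99,0,0.3],[0,0,-0.76,0.85,-0.99,0,0.3],[0,0,-0.76,0.85,-0.99,0,0.3],[0,0,-0.76,0.85,-0.99,0,0.3],[0,0,-0.76,0.85,-0.99,0,0.3],[0,0,-0.76,0.85,-0.99,0,0.3]]]}}

```text
clock: 0.93
position: [267.6, -314.5, 205.2]
tcp_rot: [0.738, 0.674, 0.0, -0.0]
force: [0.3, 0.2, 0.0]
opening: 65.7
grasp_force: 0.0
```

{"fn": "arm_command", "kwargs": {"targets": [[[0,0,0,1,0.89,0,0.4],[0,0,0,1,0.89,0,0.4],[0,0,0,1,0.89,0,0.4],[0,0,0,1,0.89,0,0.4],[0,0,0,1,0.89,0,0.4],[0,0,0,1,0.89,0,0.4],[0,0,0,1,0.89,0,0.4],[0,0,0,1,0.89,0,0.4]]]}}

```text
clock: 1.6
position: [465.9, -130.7, 205.0]
tcp_rot: [0.739, 0.674, 0.0, -0.0]
force: [-0.5, -0.2, -0.2]
opening: 56.3
grasp_force: 0.0
```

{"fn": "arm_command", "kwargs": {"targets": [[[0,0,0,1,0,0.3,0.4],[0,0,0,1,0,0.3,0.4],[0,0,0,1,0,0.3,0.4],[0,0,0,1,0,0.3,0.4],[0,0,0,1,0,0.3,0.4],[0,0,0,1,0,0.3,0.4],[0,0,0,1,0,0.3,0.4]]]}}

```text
clock: 2.18
position: [481.9, 66.3, 144.2]
tcp_rot: [0.739, 0.673, -0.001, -0.001]
force: [0.6, 0.0, 0.6]
opening: 56.2
grasp_force: 0.0
```

```bash
cat >> h.py <<'E'
from scipy.spatial.transform import Rotation as Ro
def go(x,y,z,yaw=None):
    "print the shift and turn in command units from the measured pose; yaw = tool x heading, tool kept pointing down"
    s=arm.get_state();R=Ro.from_quat(s['tcp_rot'])
    d=R.inv().apply(np.array([x,y,z])-s['position'])/200
    X=R.apply([1,0,0]);psi=np.degrees(np.arctan2(X[1],X[0]))
    a=np.radians(psi if yaw is None else yaw);c,n=np.cos(a),np.sin(a)
    T=Ro.from_matrix(np.array([[c,n,0],[n,-c,0],[0,0,-1]]))
    t=(R.inv()*T).as_rotvec()/(np.pi/2)
    print("t",s['clock'],"p",s['position'].round(1),"yaw",psi.round(2),"F",s['force'].round(1),"M",s['ft_torque'].round(2),"op",round(s['opening'],1),"g",round(s['grasp_force'],1))
    print("turn",t.round(4),"shift",d.round(4))
E
python3 -c "
from h import *
go(494.6,184.9,80,84.5)"
```

```text
t 2.1833 p [481.9  66.3 144.2] yaw 84.64 F [0.6 0.  0.6] M [-0.02 -0.06 -0.  ] op 56.2 g 0.0
turn [-0.0019  0.0006  0.0016] shift [0.5969 0.0088 0.3207]
```

{"fn": "arm_command", "kwargs": {"targets": [[[0,0,0,0.2,0.005,0.1,0.4],[0,0,0,0.4,0.01,0.2,0.4],[0,0,0,0.597,0.009,0.32,0.4],[0,0,0,0.597,0.009,0.32,0.4],[0,0,0,0.597,0.009,0.45,0.4],[0,0,0,0.597,0.009,0.53,0.4],[0,0,0,0.597,0.009,0.6,0.4],[0,0,0,0.597,0.009,0.62,0.4],[0,0,0,0.597,0.009,0.62,0.4]]]}}

```text
clock: 2.93
position: [496.4, 181.9, 20.8]
tcp_rot: [0.741, 0.671, -0.001, -0.0]
force: [-1.2, 0.3, -0.6]
opening: 56.6
grasp_force: 0.0
```

```bash
python3 -c "
from h import *
go(494.6,184.9,19,84.5)
im=vision.get_image('scene')
c=cv2.resize(im[200:300,150:275,::-1],None,fx=6,fy=6,interpolation=cv2.INTER_CUBIC);cv2.imwrite('pics/g1.png',c)"
```

```text
t 2.9333 p [496.4 181.9  20.8] yaw 84.3 F [-1.2  0.3 -0.6] M [-0.07 -0.09  0.04] op 56.6 g 0.0
turn [-0.0013  0.0008 -0.0022] shift [ 0.0142 -0.0106  0.009 ]
```

View pics/g1.png

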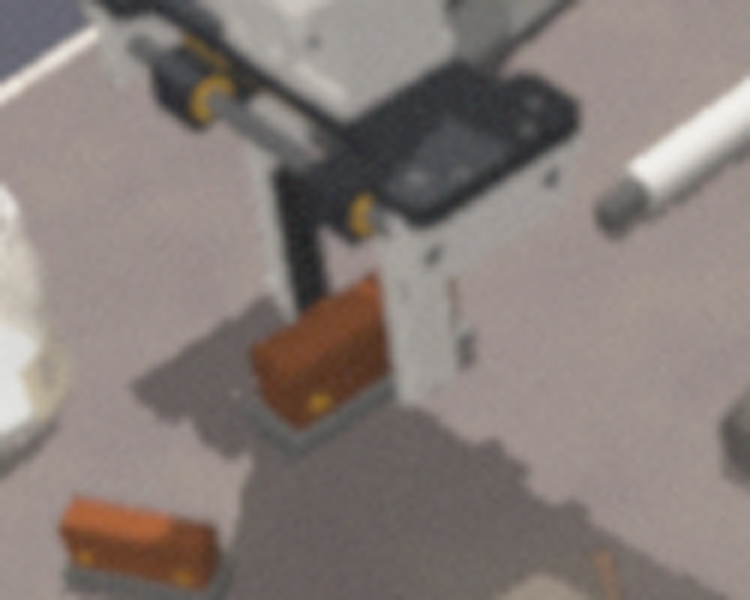

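The picture shows the fingers straddling the large stone's grip, around (330,360). I correct slightly and close.

{"fn": "arm_command", "kwargs": {"targets": [[[0,0,0,0.01,-0.007,0.007,0.4],[0,0,0,0.01,-0.007,0.007,0.4],[0,0,0,0.01,-0.007,0.007,1],[0,0,0,0.01,-0.007,0.007,1],[0,0,0,0.01,-0.007,0.007,1],[0,0,0,0.01,-0.007,0.007,1],[0,0,0,0.01,-0.007,0.007,1],[0,0,0,0.01,-0.007,0.007,1],[0,0,0,0.01,-0.007,0.007,1],[0,0,0,0.01,-0.007,0.007,1]]]}}

```text
clock: 3.82
position: [495.9, 186.3, 20.2]
tcp_rot: [0.741, 0.672, 0.0, 0.0]
force: [0.1, 0.7, 1.2]
opening: 21.7
grasp_force: 30.0
```

```bash
python3 -c "
from h import *
go(494.6,184.9,19,84.5)"
```

```text
t 3.8167 p [495.9 186.3  20.2] yaw 84.44 F [0.1 0.7 1.2] M [-0.01 -0.1   0.04] op 21.7 g 30.0
turn [ 0.0003 -0.0001 -0.0007] shift [-0.0077 -0.0056  0.006 ]
```

{"fn": "arm_command", "kwargs": {"targets": [[[0,0,0,0,0,-0.1,1],[0,0,0,0,0,-0.3,1],[0,0,-0.03,-0.1,0.05,-0.5,1],[0,0,-0.06,-0.25,0.15,-0.6,1],[0,0,-0.104,-0.4,0.25,-0.65,1],[0,0,-0.104,-0.6,0.4,-0.65,1],[0,0,-0.104,-0.75,0.55,-0.65,1],[0,0,-0.104,-0.9,0.65,-0.65,1],[0,0,-0.104,-0.95,0.7,-0.65,1],[0,0,-0.104,-0.95,0.7,-0.65,1]]]}}

```text
clock: 4.65
position: [618.2, -20.7, 149.3]
tcp_rot: [0.685, 0.728, -0.0, 0.001]
force: [-0.6, 0.2, -1.8]
opening: 21.9
grasp_force: 30.0
```

```bash
python3 -c "
from h import *
go(616.2,-70.6,100,93.84)"
```

```text
t 4.65 p [618.2 -20.7 149.3] yaw 93.51 F [-0.6  0.2 -1.8] M [-0.02 -0.12  0.03] op 21.9 g 30.0
turn [ 0.0002  0.0009 -0.0037] shift [-0.2479 -0.0253  0.2467]
```

{"fn": "arm_command", "kwargs": {"targets": [[[0,0,-0.002,-0.12,-0.012,0.05,1],[0,0,-0.003,-0.245,-0.025,0.15,1],[0,0,-0.003,-0.245,-0.025,0.247,1],[0,0,-0.003,-0.245,-0.025,0.247,1],[0,0,-0.003,-0.245,-0.025,0.247,1],[0,0,-0.003,-0.245,-0.025,0.247,1]]]}}

```text
clock: 5.15
position: [614.7, -64.4, 101.1]
tcp_rot: [0.681, 0.732, 0.0, -0.0]
force: [0.3, 0.1, -1.2]
opening: 21.8
grasp_force: 30.0
```

```bash
python3 -c "
from h import *
go(616.2,-70.6,82,93.84)
im=vision.get_image('scene');cv2.imwrite('pics/a.png',cv2.resize(im[130:250,180:320,::-1],None,fx=5,fy=5,interpolation=cv2.INTER_CUBIC))"
```

```text
t 5.15 p [614.7 -64.4 101.1] yaw 94.13 F [ 0.3  0.1 -1.2] M [-0.04 -0.09 -0.05] op 21.8 g 30.0
turn [-0.     -0.0003  0.0033] shift [-0.0314  0.0051  0.0954]
```

View pics/a.png

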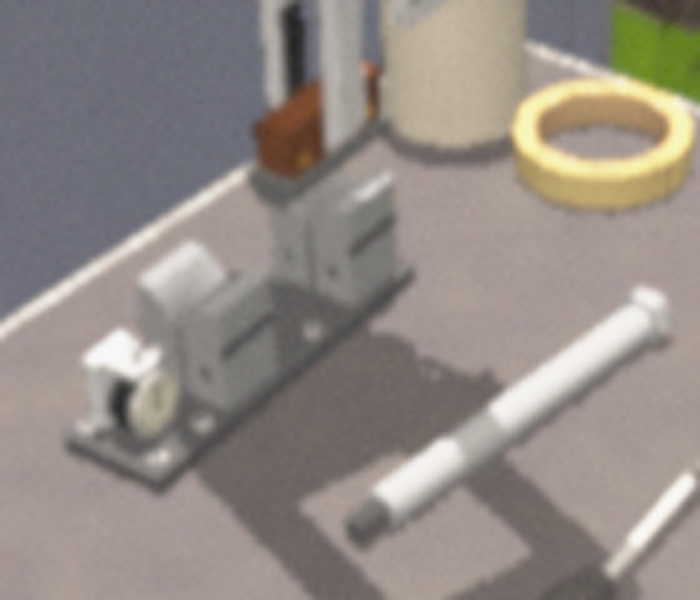

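The stone, held level at (315,140), sits over the right-hand block at (335,240). Lowering to just short of contact.

{"fn": "arm_command", "kwargs": {"targets": [[[0,0,0,-0.01,0,0.02,1],[0,0,0,-0.01,0,0.05,1],[0,0,0,-0.01,0,0.08,1],[0,0,0,-0.01,0,0.09,1],[0,0,0,-0.01,0,0.09,1],[0,0,0,-0.01,0,0.09,1],[0,0,0,-0.01,0,0.09,1],[0,0,0,-0.01,0,0.09,1]]]}}

```text
clock: 5.87
position: [615.5, -67.6, 82.9]
tcp_rot: [0.682, 0.732, 0.0, 0.0]
force: [2.2, 0.1, -0.5]
opening: 22.0
grasp_force: 30.0
```

```bash
python3 -c "
from h import *
go(616.2,-70.6,82,93.84)"
```

```text
t 5.8667 p [615.5 -67.6  82.9] yaw 94.06 F [ 2.2  0.1 -0.5] M [ 0.08 -0.54 -0.02] op 22.0 g 30.0
turn [ 0.0008 -0.      0.0024] shift [-0.0152  0.0024  0.0045]
```

{"fn": "arm_command", "kwargs": {"targets": [[[0,0,0.002,-0.005,0.004,0,1],[0,0,0.002,-0.01,0.009,0.0,1],[0,0,0.002,-0.01,0.009,0.004,1],[0,0,0.002,-0.01,0.009,0.008,1],[0,0,0.002,-0.01,0.009,0.008,1],[0,0,0.002,-0.01,0.009,0.008,1]]]}}

```text
clock: 6.37
position: [617.3, -69.9, 81.3]
tcp_rot: [0.683, 0.731, 0.0, 0.001]
force: [1.8, -1.0, -1.1]
opening: 21.7
grasp_force: 30.0
```

```bash
python3 -c "
from h import *
go(616.2,-70.6,81,93.84)"
```

```text
t 6.3667 p [617.3 -69.9  81.3] yaw 93.88 F [ 1.8 -1.  -1.1] M [-0.11 -0.38 -0.02] op 21.7 g 30.0
turn [0.0006 0.0004 0.0004] shift [-0.003  -0.0056  0.0016]
```

{"fn": "arm_command", "kwargs": {"targets": [[[0,0,0,0,0.003,0.002,1],[0,0,0,0,0.003,0.005,1],[0,0,0,0,0.003,0.007,1],[0,0,0,0,0.003,0.007,1],[0,0,0,0,0.003,0.007,1],[0,0,0,0,0.003,0.007,1]]]}}

```text
clock: 6.87
position: [617.6, -69.8, 81.0]
tcp_rot: [0.683, 0.731, -0.0, 0.0]
force: [-2.4, 0.0, 6.4]
opening: 22.1
grasp_force: 30.0
```

```bash
python3 -c "
from h import *
go(616.2,-70.6,81,93.84)"
```

```text
t 6.8667 p [617.6 -69.8  81. ] yaw 93.89 F [-2.4  0.   6.4] M [-0.09  0.21 -0.04] op 22.1 g 30.0
turn [0.0001 0.0004 0.0005] shift [-0.0036 -0.0072 -0.0001]
```

Seated on both flanks at z = 81.0, as predicted, with a light press. Starting the stroke.

{"fn": "arm_command", "kwargs": {"targets": [[[0,0,0,0.0,-0.001,0,1],[0,0,0,0.015,-0.001,0,1],[0,0,0,0.035,-0.001,0,1],[0,0,0,0.06,-0.001,0,1],[0,0,0,0.085,-0.001,0,1],[0,0,0,0.11,-0.001,0,1],[0,0,0,0.125,-0.001,0,1]]]}}

```text
clock: 7.45
position: [616.1, -46.7, 80.9]
tcp_rot: [0.683, 0.731, -0.001, 0.002]
force: [-0.9, -5.8, 5.0]
opening: 21.7
grasp_force: 30.0
```

```bash
python3 -c "
from h import *
go(610,22.2,81,93.84)"
```

```text
t 7.45 p [616.1 -46.7  80.9] yaw 93.9 F [-0.9 -5.8  5. ] M [-1.31 -0.   -0.02] op 21.7 g 30.0
turn [0.0006 0.0029 0.0007] shift [ 0.3457 -0.007  -0.0022]
```

{"fn": "arm_command", "kwargs": {"targets": [[[0,0,0,0.02,0,0,1],[0,0,0,0.04,0,0,1],[0,0,0,0.06,0,0,1],[0,0,0,0.08,0,0,1],[0,0,0,0.1,0,0,1],[0,0,0,0.12,0,0,1]]]}}

```text
clock: 7.95
position: [614.6, -23.3, 81.1]
tcp_rot: [0.683, 0.731, -0.001, 0.002]
force: [-0.5, -6.9, 5.2]
opening: 21.6
grasp_force: 30.0
```

```bash
python3 -c "
from h import *
go(610,22.2,81,93.84)"
```

```text
t 7.95 p [614.6 -23.3  81.1] yaw 93.88 F [-0.5 -6.9  5.2] M [-1.18  0.14  0.03] op 21.6 g 30.0
turn [0.0006 0.0031 0.0005] shift [ 0.2284 -0.0076 -0.0007]
```

{"fn": "arm_command", "kwargs": {"targets": [[[0,0,0,0.02,0,0,1],[0,0,0,0.04,0,0,1],[0,0,0,0.06,0,0,1],[0,0,0,0.08,0,0,1],[0,0,0,0.1,0,0,1],[0,0,0,0.12,0,0,1]]]}}

```text
clock: 8.45
position: [613.0, 0.8, 81.1]
tcp_rot: [0.683, 0.731, -0.001, 0.002]
force: [-2.7, -7.1, 5.8]
opening: 21.9
grasp_force: 30.0
```

```bash
python3 -c "
from h import *
go(610,24,81,93.84)"
```

```text
t 8.45 p [613.    0.8  81.1] yaw 93.88 F [-2.7 -7.1  5.8] M [-1.2   0.09 -0.  ] op 21.9 g 30.0
turn [0.0007 0.003  0.0005] shift [ 0.1169 -0.0072 -0.0002]
```

{"fn": "arm_command", "kwargs": {"targets": [[[0,0,0,0.02,-0.001,0,1],[0,0,0,0.04,-0.001,0,1],[0,0,0,0.06,-0.001,0,1],[0,0,0,0.08,-0.001,0,1],[0,0,0,0.1,-0.001,0,1],[0,0,0,0.115,-0.001,0,1],[0,0,0,0.115,-0.001,0,1]]]}}

```text
clock: 9.03
position: [611.4, 24.6, 81.0]
tcp_rot: [0.683, 0.731, -0.001, 0.002]
force: [-0.7, -4.2, 5.6]
opening: 21.8
grasp_force: 30.0
```

```bash
python3 -c "
from h import *
go(494,182,150,84.5)"
```

```text
t 9.0333 p [611.4  24.6  81. ] yaw 93.91 F [-0.7 -4.2  5.6] M [-0.93 -0.07  0.03] op 21.8 g 30.0
turn [0.0012 0.0022 0.1045] shift [ 0.8239 -0.5316 -0.3487]
```

The stroke is complete, with a steady 5–6 N throughout. Lifting and taking the stone back.

{"fn": "arm_command", "kwargs": {"targets": [[[0,0,0,0,0,-0.08,1],[0,0,0,0,0,-0.2,1],[0,0,0.02,0.1,-0.06,-0.3,1],[0,0,0.05,0.25,-0.16,-0.3,1],[0,0,0.08,0.4,-0.26,-0.3,1],[0,0,0.104,0.55,-0.36,-0.3,1],[0,0,0.104,0.7,-0.46,-0.3,1],[0,0,0.104,0.82,-0.53,-0.2,1],[0,0,0.104,0.82,-0.53,-0.1,1],[0,0,0.104,0.82,-0.53,0.1,1]]]}}

```text
clock: 9.87
position: [495.4, 185.3, 62.2]
tcp_rot: [0.739, 0.674, 0.003, 0.002]
force: [1.6, 0.4, -1.4]
opening: 21.9
grasp_force: 30.0
```

```bash
python3 -c "
from h import *
go(495,184,21,84.5)"
```

```text
t 9.8667 p [495.4 185.3  62.2] yaw 84.72 F [ 1.6  0.4 -1.4] M [-0.07 -0.19 -0.07] op 21.9 g 30.0
turn [ 0.0045 -0.0017  0.0025] shift [-0.0074 -0.0029  0.2057]
```

{"fn": "arm_command", "kwargs": {"targets": [[[0,0,0,0,0,0.06,1],[0,0,0,0,0,0.12,1],[0,0,0,0,0,0.17,1],[0,0,0,0,0,0.19,1],[0,0,0,0,0,0.197,1],[0,0,0,0,0,0.197,1],[0,0,0,0,0,0.197,1]]]}}

```text
clock: 10.45
position: [495.1, 182.8, 21.4]
tcp_rot: [0.74, 0.672, 0.001, 0.001]
force: [-0.6, 0.2, -2.0]
opening: 22.0
grasp_force: 30.0
```

{"fn": "arm_command", "kwargs": {"targets": [[[0,0,0,0,0,0.005,1],[0,0,0,0,0,0.009,1],[0,0,0,0,0,0.009,1],[0,0,0,0,0,0.009,1],[0,0,0,0,0,0.009,0.4],[0,0,0,0,0,0.009,0.4],[0,0,0,0,0,0.009,0.4],[0,0,0,0,0,0.005,0.4],[0,0,0,0,0,-0.1,0.4],[0,0,0,0,0,-0.3,0.4]]]}}

```text
clock: 11.28
position: [488.6, 181.6, 75.8]
tcp_rot: [0.74, 0.672, -0.005, -0.003]
force: [-0.3, 0.1, -0.7]
opening: 55.8
grasp_force: 0.0
```

```bash
python3 -c "
from h import *
print(arm.get_state()['force'])
go(474.5,-63.2,60,86.4)"
```

```text
[-0.26111097  0.07410467 -0.68279164]
t 11.2833 p [488.6 181.6  75.8] yaw 84.52 F [-0.3  0.1 -0.7] M [-0.1  -0.1   0.01] op 55.8 g 0.0
turn [-0.0076  0.0021 -0.0209] shift [-1.2249  0.0478  0.0828]
```

{"fn": "arm_command", "kwargs": {"targets": [[[0,0,0,0,0,-0.05,0.45],[0,0,0,-0.2,0,-0.05,0.45],[0,0,-0.02,-0.4,0.02,-0.05,0.45],[0,0,-0.02,-0.6,0.02,-0.05,0.45],[0,0,-0.02,-0.8,0.02,-0.05,0.45],[0,0,-0.02,-0.95,0.02,-0.05,0.45],[0,0,-0.02,-0.95,0.02,-0.05,0.45],[0,0,-0.02,-0.95,0.02,-0.05,0.45],[0,0,-0.02,-0.95,0.02,-0.05,0.45]]]}}

```text
clock: 12.03
position: [479.5, -6.4, 90.1]
tcp_rot: [0.73, 0.684, 0.0, -0.0]
force: [1.0, -0.1, -0.6]
opening: 51.7
grasp_force: 0.0
```

```bash
python3 -c "
from h import *
go(474.5,-63.2,40,86.4)
im=vision.get_image('top')
cv2.imwrite('pics/b.png',cv2.resize(im[140:300,100:360,::-1],None,fx=3,fy=3,interpolation=cv2.INTER_CUBIC))"
```

```text
t 12.0333 p [479.5  -6.4  90.1] yaw 86.29 F [ 1.  -0.1 -0.6] M [-0.07 -0.1  -0.03] op 51.7 g 0.0
turn [-0.0001 -0.0004 -0.0013] shift [-0.285  -0.0066  0.2503]
```

View pics/b.png

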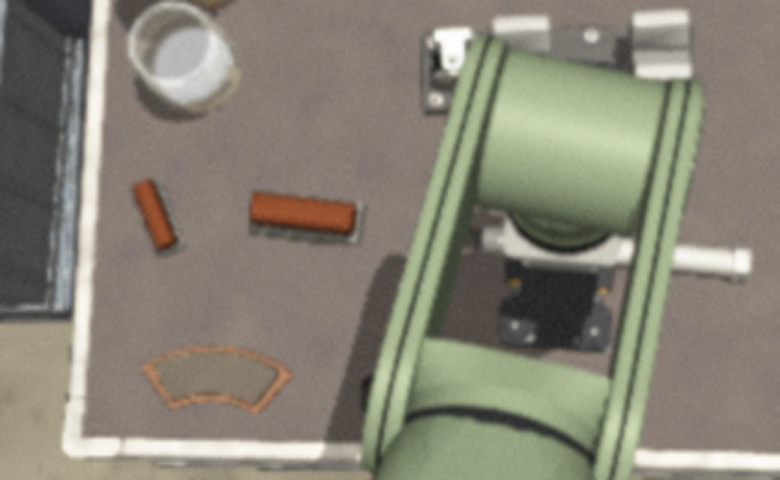

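The stone is standing upright at (302,215) and the axle is undisturbed, with its head at (740,262). Descending to the axle.

{"fn": "arm_command", "kwargs": {"targets": [[[0,0,-0.001,-0.15,-0.004,0.05,0.45],[0,0,-0.001,-0.285,-0.006,0.15,0.45],[0,0,-0.001,-0.285,-0.006,0.25,0.45],[0,0,-0.001,-0.285,-0.006,0.33,0.45],[0,0,-0.001,-0.285,-0.006,0.4,0.45],[0,0,-0.001,-0.285,-0.006,0.4,0.45],[0,0,-0.001,-0.285,-0.006,0.4,0.45],[0,0,-0.001,-0.285,-0.006,0.4,0.45]]]}}

```text
clock: 12.75
position: [475.5, -62.8, 10.9]
tcp_rot: [0.728, 0.685, 0.0, 0.0]
force: [0.5, -0.5, 0.5]
opening: 51.8
grasp_force: 0.0
```

```bash
python3 -c "
from h import *
go(474.5,-63.2,3,86.4)"
```

```text
t 12.75 p [475.5 -62.8  10.9] yaw 86.52 F [ 0.5 -0.5  0.5] M [-0.   -0.08 -0.02] op 51.8 g 0.0
turn [0.0007 0.0001 0.0013] shift [-0.0021 -0.0051  0.0394]
```

{"fn": "arm_command", "kwargs": {"targets": [[[0,0,0.001,-0.002,-0.005,0.02,0.45],[0,0,0.001,-0.002,-0.005,0.038,0.45],[0,0,0.001,-0.002,-0.005,0.038,1],[0,0,0.001,-0.002,-0.005,0.038,1],[0,0,0.001,-0.002,-0.005,0.038,1],[0,0,0.001,-0.002,-0.005,0.038,1],[0,0,0.001,-0.002,-0.005,0.038,1],[0,0,0.001,-0.002,-0.005,0.038,1],[0,0,0.001,-0.002,-0.005,0.038,1]]]}}

```text
clock: 13.5
position: [474.0, -64.1, 2.8]
tcp_rot: [0.729, 0.684, 0.0, 0.0]
force: [0.2, 0.7, 0.6]
opening: 19.2
grasp_force: 30.0
```

```bash
python3 -c "
from h import *
go(474.5,-63.2,150,86.4)"
```

```text
t 13.5 p [474.  -64.1   2.8] yaw 86.31 F [0.2 0.7 0.6] M [-0.07 -0.08 -0.07] op 19.2 g 30.0
turn [ 0.0004  0.0001 -0.001 ] shift [ 0.0044  0.0028 -0.7358]
```

Axle gripped (19.2 mm opening). Lifting and going over the vees, head about 9 mm short of the block.

{"fn": "arm_command", "kwargs": {"targets": [[[0,0,0,0,0,-0.1,1],[0,0,0,0,0,-0.3,1],[0,0,0,0,0,-0.5,1],[0,0,-0.03,0.05,0.1,-0.58,1],[0,0,-0.06,0.1,0.27,-0.58,1],[0,0,-0.083,0.15,0.44,-0.58,1],[0,0,-0.083,0.2,0.6,-0.58,1],[0,0,-0.083,0.207,0.693,-0.56,1],[0,0,-0.083,0.207,0.693,-0.54,1],[0,0,-0.083,0.207,0.693,-0.54,1]]]}}

```text
clock: 14.33
position: [613.3, -31.2, 108.2]
tcp_rot: [0.683, 0.73, -0.001, -0.002]
force: [-0.8, -0.5, -3.4]
opening: 19.6
grasp_force: 30.0
```

{"fn": "arm_command", "kwargs": {"targets": [[[0,0,0,0,0,0,1],[0,0,0,0,0,0,1]]]}}

```text
clock: 14.5
position: [612.8, -31.5, 109.7]
tcp_rot: [0.683, 0.73, -0.001, -0.001]
force: [0.4, 0.5, -2.5]
opening: 19.3
grasp_force: 30.0
```

```bash
python3 -c "
from h import *
go(615.0,-31.7,66,93.8)
for n,(a,b,c,d) in dict(scene=(130,250,180,320)).items():
    im=vision.get_image(n);cv2.imwrite('pics/c.png',cv2.resize(im[a:b,c:d,::-1],None,fx=5,fy=5,interpolation=cv2.INTER_CUBIC))"
```

```text
t 14.5 p [612.8 -31.5 109.7] yaw 93.77 F [ 0.4  0.5 -2.5] M [-0.08 -0.11 -0.  ] op 19.3 g 30.0
turn [-0.0017 -0.0004 -0.0003] shift [-0.0017  0.0113  0.2187]
```

View pics/c.png

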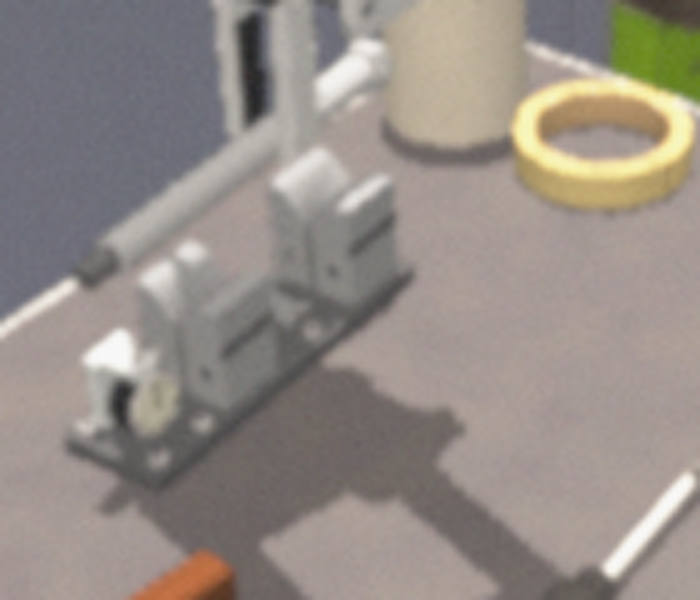

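The axle is over the bench: thread end at crop (88,268), head at (372,58). A quick numeric check of whether it is level, while measuring its z.

```bash
python3 -c "
from h import *
for z in (108,118,128):
  for s in (125,-90): print(z,s,((w2px('scene',(612.8-.066*(s+9),-31.5+.998*(s+9),z))-[180,130]+.5)*5-.5).round())"
```

```text
108 125 [ 87. 293.]
108 -90 [377.  81.]
118 125 [ 85. 275.]
118 -90 [376.  64.]
128 125 [ 82. 256.]
128 -90 [375.  46.]
```

{"fn": "arm_command", "kwargs": {"targets": [[[0,0,0,0,0.005,0.05,1],[0,0,0,0,0.011,0.1,1],[0,0,0,0,0.011,0.15,1],[0,0,0,0,0.011,0.19,1],[0,0,0,0,0.011,0.2,1],[0,0,0,0,0.011,0.2,1],[0,0,0,0,0.011,0.2,1],[0,0,0,0,0.011,0.2,1]]]}}

```text
clock: 15.22
position: [617.4, -31.5, 71.1]
tcp_rot: [0.683, 0.73, 0.0, 0.0]
force: [0.1, -0.3, -2.3]
opening: 19.1
grasp_force: 30.0
```

```bash
python3 -c "
from h import *
go(615.0,-31.7,61,93.8)"
```

```text
t 15.2167 p [617.4 -31.5  71.1] yaw 93.79 F [ 0.1 -0.3 -2.3] M [-0.08 -0.17 -0.01] op 19.1 g 30.0
turn [ 0.0006  0.0002 -0.0001] shift [-0.0003 -0.0119  0.0505]
```

Level. Correcting x and lowering further.

{"fn": "arm_command", "kwargs": {"targets": [[[0,0,0,0,-0.006,0.0,1],[0,0,0,0,-0.012,0.01,1],[0,0,0,0,-0.012,0.025,1],[0,0,0,0,-0.012,0.035,1],[0,0,0,0,-0.012,0.042,1],[0,0,0,0,-0.012,0.042,1],[0,0,0,0,-0.012,0.042,1]]]}}

```text
clock: 15.8
position: [614.6, -31.6, 62.3]
tcp_rot: [0.683, 0.73, 0.0, 0.0]
force: [0.9, -0.2, -1.0]
opening: 19.1
grasp_force: 30.0
```

```bash
python3 -c "
from h import *
go(615.0,-31.7,61,93.8)"
```

```text
t 15.8 p [614.6 -31.6  62.3] yaw 93.79 F [ 0.9 -0.2 -1. ] M [-0.07 -0.09 -0.06] op 19.1 g 30.0
turn [ 0.0001  0.     -0.0001] shift [-0.0004  0.0022  0.0065]
```

{"fn": "arm_command", "kwargs": {"targets": [[[0,0,0,0,0.002,0.004,1],[0,0,0,0,0.002,0.009,1],[0,0,0,0,0.002,0.013,1],[0,0,0,0,0.002,0.013,1],[0,0,0,0,0.002,0.013,1],[0,0,0,0,0.002,0.013,1]]]}}

```text
clock: 16.3
position: [615.2, -31.6, 60.7]
tcp_rot: [0.683, 0.73, 0.0, 0.0]
force: [-3.1, -0.2, 5.1]
opening: 19.2
grasp_force: 30.0
```

```bash
python3 -c "
from h import *
go(615.0,-31.7,61,93.8)"
```

```text
t 16.3 p [615.2 -31.6  60.7] yaw 93.8 F [-3.1 -0.2  5.1] M [-0.05  0.42  0.06] op 19.2 g 30.0
turn [0.0004 0.0002 0.    ] shift [-0.0005 -0.001  -0.0017]
```

Seated at 60.7 (predicted 60.8). Sliding the head up to the block under a light press.

{"fn": "arm_command", "kwargs": {"targets": [[[0,0,0,0.005,-0.002,-0.002,1],[0,0,0,0.013,-0.002,-0.002,1],[0,0,0,0.021,-0.002,-0.002,1],[0,0,0,0.029,-0.002,-0.002,1],[0,0,0,0.035,-0.002,-0.002,1],[0,0,0,0.035,-0.002,-0.002,1]]]}}

```text
clock: 16.8
position: [614.7, -25.4, 60.6]
tcp_rot: [0.683, 0.73, -0.0, 0.001]
force: [-0.0, -4.3, 4.1]
opening: 18.8
grasp_force: 30.0
```

```bash
python3 -c "
from h import *
go(614.4,-23.6,60.7,93.8)"
```

```text
t 16.8 p [614.7 -25.4  60.6] yaw 93.79 F [-0.  -4.3  4.1] M [-0.85  0.01  0.05] op 18.8 g 30.0
turn [ 0.0009  0.0011 -0.0001] shift [ 0.0089 -0.001  -0.0005]
```

{"fn": "arm_command", "kwargs": {"targets": [[[0,0,0,0.005,0,0,1],[0,0,0,0.01,0,0,1],[0,0,0,0.01,0,0,1],[0,0,0,0.01,0,0,1]]]}}

```text
clock: 17.13
position: [614.7, -25.2, 60.6]
tcp_rot: [0.683, 0.73, -0.001, 0.002]
force: [-0.3, -9.2, 2.4]
opening: 19.2
grasp_force: 30.0
```

```bash
python3 -c "
from h import *
go(614.4,-23.6,60.7,93.8)"
```

```text
t 17.1333 p [614.7 -25.2  60.6] yaw 93.8 F [-0.3 -9.2  2.4] M [-1.66  0.    0.06] op 19.2 g 30.0
turn [0.0009 0.0029 0.    ] shift [ 0.008  -0.001  -0.0005]
```

The head has met the block: only 0.2 mm of motion for 5 N more. Now the firm push down.

{"fn": "arm_command", "kwargs": {"targets": [[[0,0,0,0,0,0.004,1],[0,0,0,0,0,0.008,1],[0,0,0,0,0,0.011,1],[0,0,0,-0.002,0,0.011,1],[0,0,0,-0.002,0,0.011,1],[0,0,0,-0.002,0,0.011,1]]]}}

```text
clock: 17.63
position: [614.8, -25.2, 60.6]
tcp_rot: [0.683, 0.73, -0.001, 0.002]
force: [-5.4, -7.4, 12.9]
opening: 19.2
grasp_force: 30.0
```

```bash
python3 -c "
from h import *
go(614.4,-23.6,60.7,93.8)
a=vision.get_image('scene')[130:250,180:320,::-1];b=vision.get_image('top')[130:250,230:370,::-1]
cv2.imwrite('pics/d.png',cv2.resize(np.hstack([a,b]),None,fx=2.85,fy=2.85,interpolation=cv2.INTER_CUBIC))"
```

```text
t 17.6333 p [614.8 -25.2  60.6] yaw 93.8 F [-5.4 -7.4 12.9] M [-1.34  0.81  0.07] op 19.2 g 30.0
turn [ 0.0009  0.0025 -0.    ] shift [ 0.0081 -0.0013 -0.0007]
```

View pics/d.png

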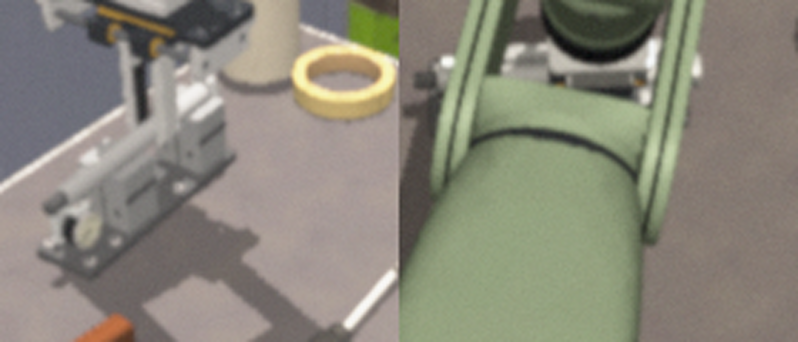

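The axle lies in both vees over the gauge, thread end at (55,205), with its head at (215,95) against the right block's outer face. I trim out the sideways load and bring the push to 15 N.

{"fn": "arm_command", "kwargs": {"targets": [[[0,0,0,0,-0.002,0.001,1],[0,0,0,0,-0.005,0.003,1],[0,0,0,0,-0.005,0.003,1],[0,0,0,0,-0.005,0.003,1],[0,0,0,0,-0.005,0.003,1],[0,0,0,0,-0.005,0.003,1]]]}}

```text
clock: 18.23
position: [614.7, -25.2, 60.5]
tcp_rot: [0.683, 0.73, -0.0, 0.003]
force: [-4.4, -6.2, 13.2]
opening: 19.3
grasp_force: 30.0
```

```bash
python3 -c "
from h import *
go(614.4,-23.6,60.7,93.8)"
```

```text
t 18.2333 p [614.7 -25.2  60.5] yaw 93.8 F [-4.4 -6.2 13.2] M [-1.37  0.64  0.06] op 19.3 g 30.0
turn [ 0.0023  0.0026 -0.    ] shift [ 0.0082 -0.0011 -0.001 ]
```

{"fn": "arm_command", "kwargs": {"targets": [[[0,0,0,0,-0.003,0.002,1],[0,0,0,0,-0.004,0.003,1],[0,0,0,0,-0.004,0.003,1],[0,0,0,0,-0.004,0.003,1],[0,0,0,0,-0.004,0.003,1],[0,0,0,0,-0.004,0.003,1]]]}}

```text
clock: 18.73
position: [614.8, -25.2, 60.5]
tcp_rot: [0.683, 0.73, 0.001, 0.003]
force: [-2.9, -5.8, 14.8]
opening: 19.2
grasp_force: 30.0
```

{"fn": "arm_command", "kwargs": {"targets": [[[0,0,0,0,0,0,1],[0,0,0,0,0,0,1],[0,0,0,0,0,0,1],[0,0,0,0,0,0,1],[0,0,0,0,0,0,1],[0,0,0,0,0,0,1]]]}}

```text
clock: 19.23
position: [614.7, -25.2, 60.5]
tcp_rot: [0.683, 0.73, 0.001, 0.003]
force: [-3.6, -6.0, 15.6]
opening: 19.1
grasp_force: 30.0
```

Steady at about 15 N down with the head held against the block. Handing in.

```bash
python3 -c "
from cell import sign_off
print(sign_off())"
```

```text
the job is handed in; nothing more can be done
None
```

The job is handed in at about 19 s: the vees were dressed in one stroke at 5–6 N, the stone stands back on the chest top, and the axle is held in both vees over the gauge, head against the right-hand block, at about 15 N; the result wasn't shown to me.

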